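Jog the dust gate with the paddle toggle

TASK

Jog the dust gate open: on the switch box whose lever ends in a flat paddle, push the lever all the way over towards the end of its box that carries the round lamp lens, hold it there for about a second, then let it spring back upright. Do not push it the other way, and leave the ball-ended lever on the other box alone.

Things in the scene. Friction and masses are not known exactly. Their poses are not given: they have to be found in the camera images.
- paddle_switch: The switch to use: fixed grey box 140 x 70 x 45 mm high. Origin: centre of its underside, on the bench. x runs along the 140 mm and points to the end with a round white lamp lens in a black 30 mm bezel (46 mm from the centre, top 59 mm above the bench). From the middle of its top rises a lever ending in a flat black paddle, 12 mm thick along x, 28 mm wide along y, 85 to 130 mm above the bench when upright.
- paddle_lever (a joint): The paddle lever: 0 rad upright, positive towards the lamp end (+x of its box), stops at +0.5 and -0.5. Pivot at the centre of the box's top, 45 mm above the bench. A spring (0.5 N m per rad, about 4 N on the paddle near the stop) recentres it within 0.3 s when let go; it follows a finger that backs away.
- ball_switch: The other switch, to be left alone: fixed grey box 140 x 70 x 45 mm high. Origin: centre of its underside, on the bench. x runs along the 140 mm and points to the end with a round white lamp lens in a black 30 mm bezel (46 mm from the centre, top 59 mm above the bench). Its lever, in the middle, ends in a black ball of 28 mm diameter, top 130 mm above the bench.
- ball_lever (a joint): The ball lever, with the same pivot and spring as the paddle lever: 0 rad upright, positive towards its own box's lamp end. It is to stay upright.

How it is judged:
By the outcome, as a careful person would: the job done as asked, in the order asked, and still so for the second after the job is handed in, with the robot touching nothing.
It also fails if it takes over 40 s, if anything falls off the work surface, if the arm or the gripper's body presses on something with over 40 N, if the wrist force passes 120 N, or if a joint passes its speed limit or range.

ROBOT

A 6-joint arm with a two-finger parallel gripper is mounted at the origin on a cart in front of the work surface, level with it; the furniture and walls round the work are solid. World frame = base frame: x ahead of the robot, y to its left, z up, the work surface at z = 0. Lengths are in m, angles in degrees, forces in N, time in s.
With the tool pointing down it reaches from about 0.3 to 0.75 m from the base axis. Payload 8.5 kg.
Tool frame: the origin (TCP) lies between the finger pads; the fingertips stand 19 mm ahead of it and the grasp point (between the pads) is the TCP; z points along the fingers, y is the line along which they close (so a half turn about z gives the same grasp; the last joint's range is limited). The gripper opens to 85 mm and grips with 20 to 120 N. Pads are 22 mm wide; open, the fingers measure 114 mm over their backs; the gripper's body (76 mm by 85 mm) begins 54 mm behind the grasp point. The pads swing forward as they close: fully open they stand 13 mm farther back than shut.
Start: joints at [51.434, 21.807, 74.336, -0, 83.858, -12.336], TCP at [0.243, 0.493, 0.25] pointing down, gripper open.
Joint ranges: [-178.18, 178.18], [-50.72, 133.34], [12.68, 142.11], [-81.47, 261.47], [9.98, 163.14], [-165.26, 165.26]. Speed limits (degrees/s): [136.94, 136.94, 180, 180, 180, 180].

INTERFACE

Orientations are given as a 3x3 rotation matrix whose columns are the frame's x, y, z axes.
In Python, from rig import env, optics gives the robot as it stands.
- The arm moves only by the tool arm_command, never from a script. Its argument "commands" is one flat list of numbers, 7 for each row, row after row: the closure, from -1 (fully open) to 1 (shut), so that 0 is half open, then the shift along the tool's x, y, z as a fraction of full scale, then the turn, a rotation vector about the tool's x, y, z as a fraction of full scale. A call has 1 to 12 rows; each row is the pose to reach, as a shift and turn from the pose commanded when the call began, along the tool's axes at that moment; what a row does not reach only later rows make up. Full scale, the value 1, is 500 mm for a shift and 120 degrees for a turn. A row lasts 1/12 s, in which the tool goes at most 41.7 mm and 7.16 degrees, less where a joint would pass 70% of its speed; a pose out of reach is approached as far as the arm can. A call with a number of a shift or a turn outside -1 to 1 is refused whole. A call with a gripper value outside its range is refused whole. The fingers move at their own pace and stop on an object; "newtons" is the grip in N (left out, the last holds). Time passes only in rows, so rows that repeat a pose let the fingers close. It gives the time, the measured TCP pose, the force, the opening and the grip force at its end, in the units of the state.
- env.observe(): the state, without advancing time (a new reading comes with each control period).
- optics.get_image(name): name is "scene" or "side" or "wrist"; returns a dict with "image" (420x560x3 uint8, red, green, blue), "intrinsics" (3x3 intrinsics, pixels), "origin" and "orientation" of the camera in the world; the wrist camera has in their place "tool_from_camera" (4x4, takes a point from camera to tool coordinates, whose origin is the TCP and whose axes are the flange's). Camera axes: x right, y down, z forward; pixel columns grow to the right and rows downward; lengths in m; the calibration is good to about 2 mm. A picture is of the moment at which its call begins: read the wrist's pose just before it. There is no depth.
- env.close_job(): hands the job in; it is judged then, once.
The state is a dict: "time_s": time; "q": joint angles; "qvel": joint speeds; "joint_efforts": joint torques, N m; "position": TCP position; "tool_rot": TCP orientation; "ft_force": force on the tool from outside, world axes, zero at the start; "wrist_torque": the same for the moment, N m; "grip_width": finger opening in m; "gripper_force": force on a finger pad.
Only numpy, scipy, OpenCV 4.12 (cv2) and the standard library are available. Lean on these libraries where they do the work, as an engineer would, in place of code of your own. Each camera call takes 0.05 s, during which the arm holds its last target. There are 200 camera calls.

## Working session

There is one attempt and no reset: what is moved stays moved. The work goes in short steps, Python scripts to look and compute and a tool call to move; the robot and the scene stay as the last step left them, time stands still between calls to the robot, and variables do not carry over. Pictures are saved under pics/ and viewed, at most 10 in all, crops included, and the job is handed in when it is done.

Besides the shell and the picture viewer there is one more tool, called after "Request:" in YAML: its name, and indented under it one key for each argument. arm_command: Moves the arm, as the interface text tells. Shift numbers are shares of 500 mm and turn numbers shares of 120 degrees, none past 1 either way. Its arguments: {"type":"object","properties":{"commands":{"type":"array","items":{"type":"number"}},"newtons":{"type":"number"}},"required":["commands"]}

```bash
mkdir -p pics; python3 - <<'E'
from rig import env, optics
import cv2, pickle
s=env.observe(); print(s["time_s"],s["position"],s["tool_rot"],s["grip_width"])
d={}
for n in("scene","side"):
    r=optics.get_image(n); d[n]=r; cv2.imwrite(f"pics/{n}0.png",cv2.cvtColor(r["image"],cv2.COLOR_RGB2BGR)); print(n,r["origin"],r["orientation"],r["intrinsics"])
pickle.dump(d,open("d.pkl","wb"))
E
```

```text
0.0 [0.24291089 0.4931416  0.24967714] [[-8.97031617e-01  4.41965332e-01 -9.60406392e-04]
 [ 4.41966259e-01  8.97030842e-01 -1.22229212e-03]
 [ 3.21303410e-04 -1.52090190e-03 -9.99998792e-01]] 0.08513416331290465
scene [ 0.10343443 -0.1326268   0.69773322] [[ 0.57273097 -0.62129625  0.53476182]
 [-0.81967406 -0.42556021  0.38344875]
 [-0.01066192 -0.65794337 -0.75299193]] [[436.44197548   0.         271.6578792 ]
 [  0.         436.44197548 207.48404115]
 [  0.           0.           1.        ]]
side [ 0.42574123 -0.61036452  0.38553408] [[ 0.99172417 -0.02763226  0.12537792]
 [-0.12680511 -0.36363278  0.92287142]
 [ 0.0200905  -0.93113246 -0.36412733]] [[541.57165285   0.         271.94052693]
 [  0.         541.57165285 216.18640266]
 [  0.           0.           1.        ]]
```

View pics/scene0.png

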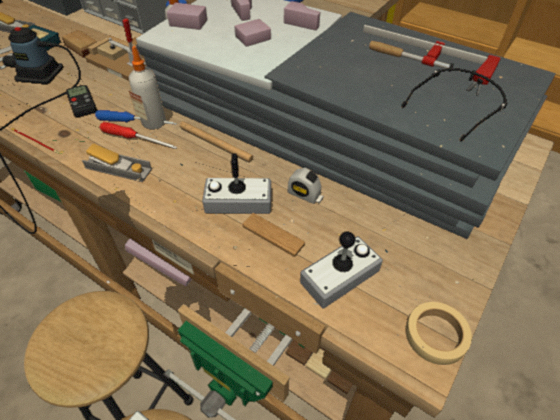

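View pics/side0.png

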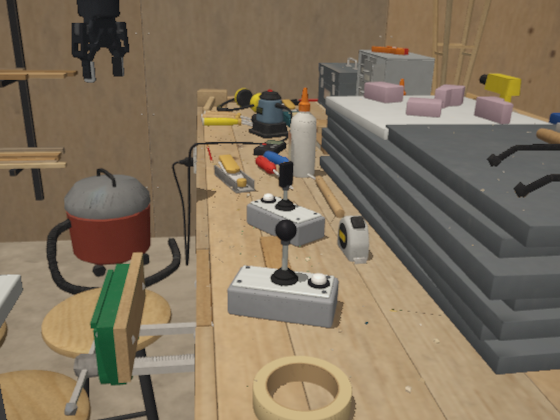

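The scene view shows the paddle switch at about (237,190), with its lamp at the left end (214,186) and its paddle at (235,165). In the side view its paddle is at (286,174) and its lamp at (268,199). The ball switch is nearer: ball at (347,240) in the scene view and (286,231) in the side view.

```bash
cat > h.py <<'E'
import numpy as np, pickle, cv2
def ray(r,p):
    K=np.array(r["intrinsics"]);v=np.array(r["orientation"])@np.linalg.inv(K)@np.array([p[0],p[1],1.])
    return np.array(r["origin"]),v/np.linalg.norm(v)
def plane(r,p,z):
    o,v=ray(r,p); return o+v*(z-o[2])/v[2]
def tri(a,pa,b,pb):
    A=[];B=[]
    for r,p in((a,pa),(b,pb)):
        o,v=ray(r,p);M=np.eye(3)-np.outer(v,v);A.append(M);B.append(M@o)
    x=np.linalg.solve(sum(A),sum(B)); 
    return x,[np.linalg.norm(m@x-b) for m,b in zip(A,B)]
E
python3 - <<'E'
from h import *
d=pickle.load(open("d.pkl","rb"));np.set_printoptions(precision=4,suppress=True)
S,D=d["scene"],d["side"]
tiles=[]
for n,(x,y,w,h) in dict(scene=(198,148,80,70),side=(242,155,86,90)).items():
    im=d[n]["image"][y:y+h,x:x+w]
    g=cv2.cvtColor(im,cv2.COLOR_RGB2GRAY); hsv=cv2.cvtColor(im,cv2.COLOR_RGB2HSV)
    for nm,m in(("dark",g<55),("white",g>225)):
        k,l,st,c=cv2.connectedComponentsWithStats(m.astype(np.uint8))
        for i in range(1,k):
            if st[i,4]>12: print(n,nm,st[i]+[x,y,0,0,0],c[i]+[x,y])
    tiles.append(cv2.resize(im[:,:,::-1],(390,400),interpolation=cv2.INTER_NEAREST))
cv2.imwrite("pics/crop.png",np.hstack(tiles))
print(tri(S,(235,165),D,(286,174)),tri(S,(214,186),D,(268,199)))
print(plane(S,(214,186),.059),plane(D,(268,199),.059))
print("ball",tri(S,(347,240),D,(286,231)),tri(S,(362,250),D,(318,280)))
E
```

```text
scene dark [261 148  17   8  31] [269.5161 150.9032]
scene dark [231 154   7  24 131] [234.4122 165.2519]
scene dark [229 180  16  13 147] [236.8095 186.8639]
scene dark [209 185  12   7  25] [215.08 189.28]
scene white [211 182   7   6  32] [213.5625 184.4062]
side dark [279 162  14  26 318] [285.6226 174.1384]
side dark [261 198  15   5  31] [267.7097 200.7742]
side dark [276 199  19  12 156] [284.9487 205.1923]
side dark [276 220  20  24 347] [285.4755 230.5821]
side white [265 194   6   3  13] [267.3077 195.0769]
(array([0.5713, 0.2896, 0.1092]), [np.float64(7.253903760932771e-05), np.float64(7.253903760942712e-05)]) (array([0.5453, 0.3299, 0.049 ]), [np.float64(0.00012212667059818496), np.float64(0.0001221266705982582)])
[0.5383 0.3227 0.059 ] [0.5419 0.3021 0.059 ]
ball (array([0.5295, 0.0198, 0.1156]), [np.float64(0.0005757722723129876), np.float64(0.0005757722723129263)]) (array([0.5712, 0.0033, 0.0519]), [np.float64(0.0004088127313390731), np.float64(0.00040881273133902936)])
```

View pics/crop.png

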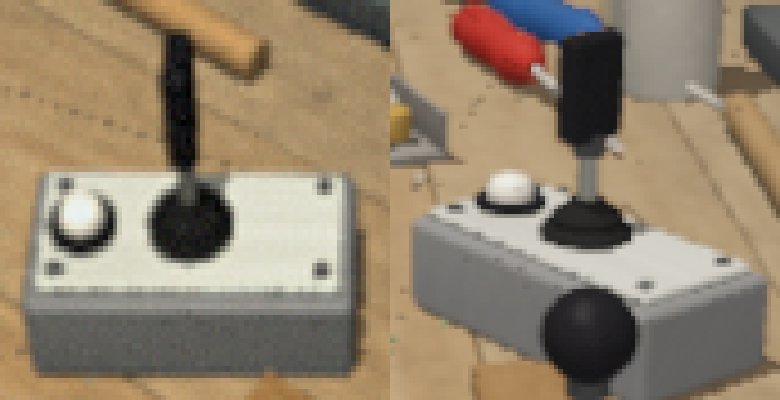

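The crops show the lamp at the left end of the paddle box in both views, and the lever upright. I'll get the box axis from the edges of the top face at z=0.045.

```bash
python3 - <<'E'
from h import *
d=pickle.load(open("d.pkl","rb"));np.set_printoptions(precision=4,suppress=True)
S,D=d["scene"],d["side"]
c=lambda u,v:(198+u/4.875-.5,148+v/5.714-.5)
e=lambda u,v:(242+(u-390)/4.535-.5,155+v/4.444-.5)
P=[plane(S,c(*p),.045) for p in((28,303),(357,303),(352,172),(40,172))]
Q=[plane(D,e(*p),.045) for p in((413,228),(640,320),(766,278))]
print(np.array(P),np.array(Q),np.mean(P,0))
for a,b in((P[0],P[1]),(P[3],P[2]),(P[1],P[2]),(Q[0],Q[1]),(Q[1],Q[2])):
    print(np.linalg.norm(a-b),np.degrees(np.arctan2(*(a-b)[1::-1])))
l=tri(S,(214.3,187),D,(267.6,199))[0];p=tri(S,(234.4,165.3),D,(285.6,174.1))[0]
print(l,p,np.degrees(np.arctan2(*(l-p)[1::-1])))
b=plane(S,(236.8,187),.05);print("boot",b,plane(D,(285,204),.05))
s=__import__("rig").env.observe();print(np.degrees(np.arctan2(s["tool_rot"][1][1],s["tool_rot"][0][1])))
E
```

```text
[[0.5042 0.3244 0.045 ]
 [0.5812 0.212  0.045 ]
 [0.6334 0.2512 0.045 ]
 [0.5569 0.3631 0.045 ]] [[0.5037 0.3074 0.045 ]
 [0.5778 0.2032 0.045 ]
 [0.6331 0.2417 0.045 ]] [0.5689 0.2877 0.045 ]
0.1362598003771617 124.39199174602628
0.13553729814286294 124.33095796399365
0.06529070518161985 -143.07471822437398
0.12783620092634596 125.4203548073598
0.06739826274456531 -145.1560506848125
[0.5438 0.3275 0.0494] [0.5706 0.2906 0.1087] 125.96081220228079
boot [0.5688 0.2885 0.05  ] [0.5725 0.2983 0.05  ]
63.76667423100039
```

```bash
python3 - <<'E'
from h import *
d=pickle.load(open("d.pkl","rb"));np.set_printoptions(precision=4,suppress=True)
S,D=d["scene"],d["side"]
for n,a,b in(("bottle tip",(127,20),(305,88)),("bottle mid",(147,98),(303,145)),("stack corner",(140,40),(322,97)),("dark corner",(272,78),(390,152))): print(n,*tri(S,a,D,b))
print("bottle base",plane(S,(152,127),0),plane(D,(302,176),0),"measure",plane(S,(305,190),.03),plane(D,(353,240),.03),"stack low edge",plane(S,(300,150),.0),plane(S,(380,190),.0))
from rig import env; s=env.observe(); R=np.array(s["tool_rot"]);p=np.array(s["position"])
a=np.radians(125);ex=np.array([np.cos(a),np.sin(a),0]);c=np.array([.5695,.289,0])
for off,z in((-.045,.25),(-.045,.119)):
    g=c+off*ex+[0,0,z]; print(g,R.T@(g-p)/.5)
E
```

```text
bottle tip [0.6909 0.6922 0.2192] [np.float64(0.02410367997005227), np.float64(0.02410367997005212)]
bottle mid [0.6671 0.6418 0.0726] [np.float64(0.00031181307407440604), np.float64(0.00031181307407458634)]
stack corner [0.72   0.686  0.1824] [np.float64(0.003599753045942694), np.float64(0.0035997530459427364)]
dark corner [0.7949 0.3645 0.1399] [np.float64(0.01727183398125377), np.float64(0.01727183398125393)]
bottle base [0.6498 0.6294 0.    ] [0.6651 0.6263 0.    ] measure [0.6573 0.1775 0.03  ] [0.6668 0.1748 0.03  ] stack low edge [0.7873 0.2714 0.    ] [0.7749 0.0559 0.    ]
[0.5953 0.2521 0.25  ] [-0.8452 -0.1209 -0.0005]
[0.5953 0.2521 0.119 ] [-0.8453 -0.1206  0.2615]
```

Request:
arm_command:
  commands: [1,-0.845,-0.121,0,0,0,0.24,1,-0.845,-0.121,0,0,0,0.24,1,-0.845,-0.121,0,0,0,0.24,1,-0.845,-0.121,0,0,0,0.24,1,-0.845,-0.121,0,0,0,0.24,1,-0.845,-0.121,0,0,0,0.24,1,-0.845,-0.121,0,0,0,0.24,1,-0.845,-0.121,0,0,0,0.24,1,-0.845,-0.121,0,0,0,0.24,1,-0.845,-0.121,0,0,0,0.24,1,-0.845,-0.121,0,0,0,0.24,1,-0.845,-0.121,0,0,0,0.24]

```text
time_s: 1.1
position: [0.5973, 0.2501, 0.2489]
tool_rot: [[-0.57, 0.822, -0.001], [0.822, 0.57, -0.001], [0.0, -0.002, -1.0]]
ft_force: [0.6, -0.4, 0.7]
grip_width: -0.0002
gripper_force: 0.0
```

Request:
arm_command:
  commands: [1,-0.845,-0.121,0,0,0,0,1,0,0,0,0,0,0]

```text
time_s: 1.27
position: [0.6023, 0.2373, 0.2492]
tool_rot: [[-0.556, 0.831, 0.001], [0.831, 0.556, -0.004], [-0.004, -0.002, -1.0]]
ft_force: [2.8, -1.3, -1.0]
grip_width: 0.0003
gripper_force: 0.0
```

That second call was a slip: its first row repeated the large shift, so the tool was nudged about 15 mm and then commanded back, all in free air. I'll let it settle, then take a reading and a picture.

Request:
arm_command:
  commands: [1,0,0,0,0,0,0,1,0,0,0,0,0,0,1,0,0,0,0,0,0]

```text
time_s: 1.52
position: [0.5944, 0.2533, 0.2505]
tool_rot: [[-0.575, 0.819, -0.0], [0.819, 0.575, -0.0], [0.0, -0.0, -1.0]]
ft_force: [-0.5, -0.5, -0.2]
grip_width: 0.0001
gripper_force: 0.0
```

```bash
cat > look.py <<'E'
from h import *
from rig import env, optics
import sys
np.set_printoptions(precision=4,suppress=True)
def state():
    s=env.observe();p=np.array(s["position"]);a=np.radians(125);R=np.array(s["tool_rot"])
    q=p-[.5695,.289,0];print("t",s["time_s"],"pos",p,"box xy",q[0]*np.cos(a)+q[1]*np.sin(a),-q[0]*np.sin(a)+q[1]*np.cos(a),"F",s["ft_force"],"yaw x",np.degrees(np.arctan2(R[1,0],R[0,0])));return s
if __name__=="__main__":
    state();t=[]
    for n,(x,y,w,h) in dict(scene=(180,60,160,170),side=(200,40,160,220)).items():
        im=optics.get_image(n)["image"][y:y+h,x:x+w,::-1];t.append(cv2.resize(im,(400,500),interpolation=cv2.INTER_CUBIC))
    cv2.imwrite(sys.argv[1],np.hstack(t))
E
python3 look.py pics/a.png
```

```text
t 1.5167 pos [0.5944 0.2533 0.2505] box xy -0.04351603362875257 0.00010697037864979345 F [-0.5067 -0.4871 -0.216 ] yaw x 125.06477417779507
```

View pics/a.png

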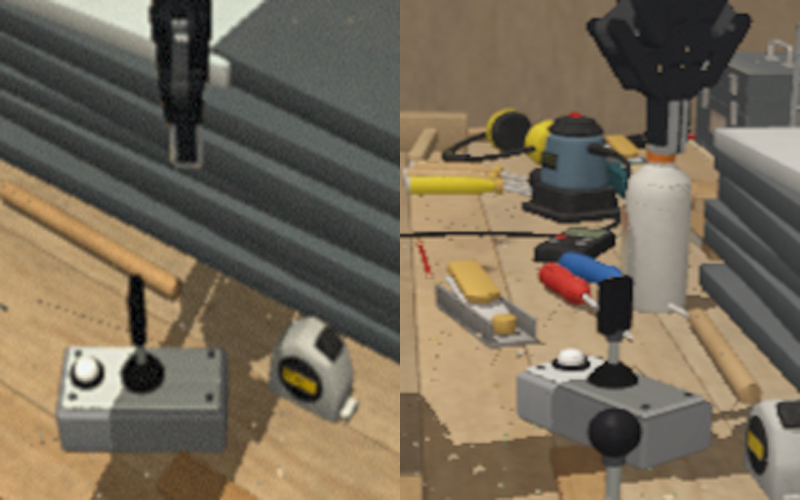

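The gripper is shut above the non-lamp side of the paddle box, and both levers are upright. Next I descend behind the paddle.

Request:
arm_command:
  commands: [1,0,0,0.06,0,0,0,1,0,0,0.12,0,0,0,1,0,0,0.18,0,0,0,1,0,0,0.23,0,0,0,1,0,0,0.26,0,0,0,1,0,0,0.263,0,0,0,1,0,0,0.263,0,0,0,1,0,0,0.263,0,0,0]

```text
time_s: 2.28
position: [0.5958, 0.2527, 0.1202]
tool_rot: [[-0.573, 0.819, 0.002], [0.819, 0.573, 0.0], [-0.001, 0.002, -1.0]]
ft_force: [0.1, -0.2, -0.1]
grip_width: 0.0001
gripper_force: 0.0
```

```bash
python3 look.py pics/b.png
```

```text
t 2.2833 pos [0.5958 0.2527 0.1202] box xy -0.04483080060429336 -0.0007139536621929912 F [ 0.1177 -0.1588 -0.1095] yaw x 124.99170189847926
```

View pics/b.png

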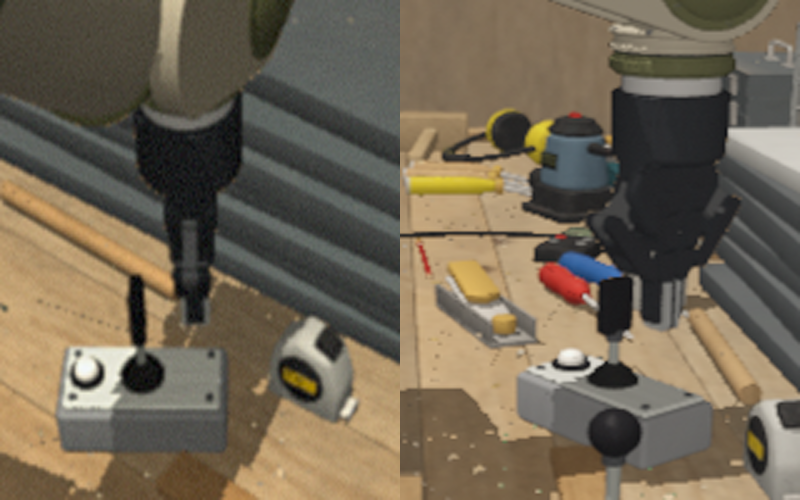

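The fingers are behind the paddle with both levers upright. Next I push towards the lamp, stopping short of the stop.

Request:
arm_command:
  commands: [1,0.02,0,0,0,0,0,1,0.04,0,0,0,0,0,1,0.055,0,0,0,0,0,1,0.065,0,0,0,0,0,1,0.075,0,0,0,0,0,1,0.085,0,0,0,0,0,1,0.095,0,0,0,0,0,1,0.1,0,0,0,0,0,1,0.1,0,0,0,0,0]

```text
time_s: 3.13
position: [0.5665, 0.2935, 0.1187]
tool_rot: [[-0.573, 0.819, -0.0], [0.819, 0.573, -0.0], [-0.0, -0.0, -1.0]]
ft_force: [1.4, -2.3, 0.0]
grip_width: -0.0002
gripper_force: 1.4
```

```bash
python3 look.py pics/c.png
```

```text
t 3.1333 pos [0.5665 0.2935 0.1187] box xy 0.00544605373717408 -0.00014769315886287724 F [ 1.3758 -2.2895  0.0107] yaw x 124.99148708938742
```

View pics/c.png

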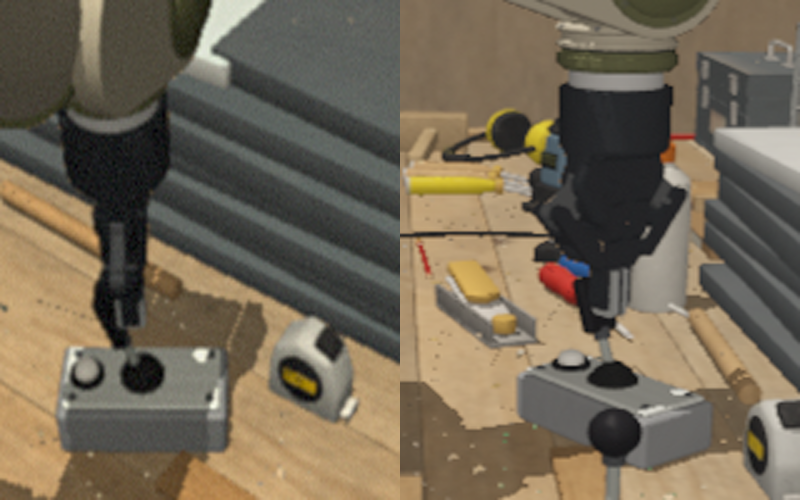

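The paddle is leaning towards the lamp with 2.7 N of force, so it's not at the stop yet. I'll continue in small steps until the force jumps.

Request:
arm_command:
  commands: [1,0.006,0,0,0,0,0,1,0.012,0,0,0,0,0,1,0.014,0,0,0,0,0,1,0.014,0,0,0,0,0]

```text
time_s: 3.57
position: [0.5625, 0.2992, 0.1188]
tool_rot: [[-0.573, 0.819, -0.0], [0.819, 0.573, -0.0], [-0.0, -0.0, -1.0]]
ft_force: [1.0, -3.2, -0.2]
grip_width: -0.0001
gripper_force: 1.7
```

Request:
arm_command:
  commands: [1,0.002,0,0,0,0,0,1,0.004,0,0,0,0,0]

```text
time_s: 3.73
position: [0.5616, 0.3006, 0.1188]
tool_rot: [[-0.573, 0.82, 0.0], [0.82, 0.573, -0.0], [-0.0, -0.0, -1.0]]
ft_force: [1.8, -3.5, -0.9]
grip_width: -0.0003
gripper_force: 1.8
```

Request:
arm_command:
  commands: [1,0.002,0,0,0,0,0,1,0.004,0,0,0,0,0]

```text
time_s: 3.9
position: [0.5606, 0.302, 0.1189]
tool_rot: [[-0.573, 0.82, 0.001], [0.82, 0.573, -0.001], [-0.001, 0.0, -1.0]]
ft_force: [4.5, -9.4, -2.2]
grip_width: -0.0003
gripper_force: 4.0
```

The force has jumped from 3.9 to 10.4 N, which puts the lever on its stop. I'll hold for 1 s.

Request:
arm_command:
  commands: [1,0,0,0,0,0,0,1,0,0,0,0,0,0,1,0,0,0,0,0,0,1,0,0,0,0,0,0,1,0,0,0,0,0,0,1,0,0,0,0,0,0,1,0,0,0,0,0,0,1,0,0,0,0,0,0,1,0,0,0,0,0,0,1,0,0,0,0,0,0,1,0,0,0,0,0,0]

```text
time_s: 4.82
position: [0.5607, 0.3018, 0.1189]
tool_rot: [[-0.573, 0.82, 0.001], [0.82, 0.573, -0.001], [-0.001, 0.0, -1.0]]
ft_force: [3.0, -6.3, -0.6]
grip_width: -0.0001
gripper_force: 2.8
```

Request:
arm_command:
  commands: [1,-0.015,0,0,0,0,0,1,-0.03,0,0,0,0,0,1,-0.045,0,0,0,0,0,1,-0.06,0,0,0,0,0,1,-0.075,0,0,0,0,0,1,-0.095,0,0,0,0,0,1,-0.12,0,0,0,0,0,1,-0.12,0,-0.06,0,0,0,1,-0.12,0,-0.12,0,0,0,1,-0.12,0,-0.18,0,0,0,1,-0.12,0,-0.2,0,0,0,1,-0.12,0,-0.2,0,0,0]

```text
time_s: 5.82
position: [0.596, 0.2528, 0.2218]
tool_rot: [[-0.573, 0.82, 0.006], [0.82, 0.573, 0.001], [-0.002, 0.005, -1.0]]
ft_force: [-0.0, 0.3, 0.3]
grip_width: -0.0002
gripper_force: 0.0
```

```bash
python3 look.py pics/e.png
```

```text
t 5.8167 pos [0.596  0.2528 0.2218] box xy -0.04484029023560036 -0.000901756748605563 F [-0.0309  0.3099  0.3094] yaw x 124.95041686864626
```

View pics/e.png

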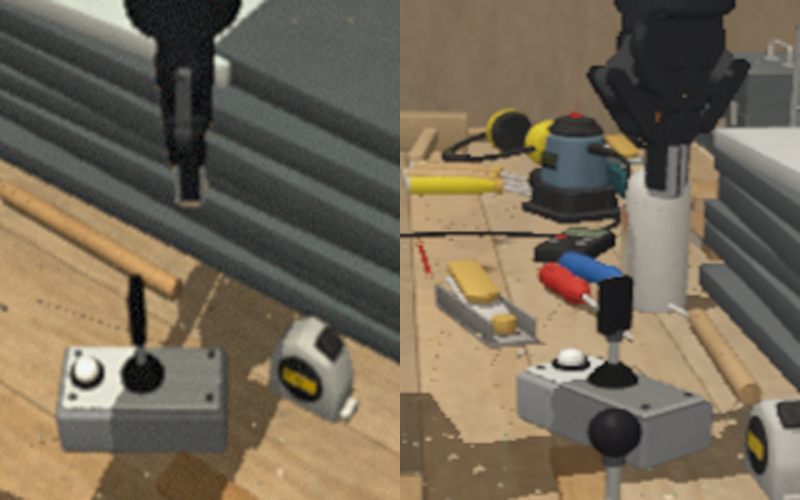

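The lever stayed on its stop for the hold (7 N, above the roughly 4 N spring force). The paddle is upright again, the ball lever hasn't moved and the gripper is clear.

```bash
python3 -c "
from rig import env
print(env.close_job())"
```

```text
the job is handed in; nothing more can be done
None
```

I pushed the paddle lever to its stop at the lamp end, held it there for about 1 s and let it spring back upright; the ball lever was not touched, and the job was handed in at about 6 s.

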